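Point out the missing wheel nut, its stud and the socket to drive it

TASK

Show the mechanic how to finish the wheel hub: point at the loose wheel nut, then at the one bare stud on the hub where it belongs, then at the tallest of the three sockets in the tray, keeping the fingertips about 2 to 4 cm above the middle of each for about two seconds. Come down on each from above and rise to 10 cm or more above it before going on to the next, so that you never point at any other nut, small part or socket. Touch, move or lift none of the things on the bench, and finish still pointing at the socket.

Things in the scene. Friction and masses are not known exactly. Their poses are not given: they have to be found in the camera images.
- loose_nut_top (a point): Centre of the top of the loose wheel nut: bare steel, six-sided, 21 mm over the flats, 36 mm tall, closed domed top and tapered foot, just like the four fitted on the hub. It stands upright by itself on the bench in a loose row of four small parts, in any order, neighbours at least 50 mm away. z of the point points up.
- bare_stud_top (a point): Centre of the top of the bare stud of the hub, the only one of its five studs without a nut: plain steel rod 12 mm thick, its top 73 mm above the bench, 57 mm from the hub's axis (along the hub's own +x). The five studs are evenly spaced, 67 mm apart. z points up.
- deep_socket_top (a point): Centre of the open top of the deep socket, the tallest of three steel sockets standing in the grey tray: 28 mm across like the others, 80 mm tall, its top 84 mm above the bench. z points up.
- hub: Car brake disc with its wheel hub, lying flat and fixed to the bench, steel, 250 mm across; the rim is 22 mm thick, the raised middle is 150 mm across and 45 mm high and carries the five studs, four of them with wheel nuts. Origin at the centre of its underside; +x points to the bare stud.
- tray: Shallow fixed grey tray, 230 x 56 mm, floor 4 mm, rim 12 mm high, holding the three sockets in a row 70 mm apart, in any order, along its x axis. Origin at the centre of its underside.
- fitted_nut1_top (a point): Centre of the top of a fitted wheel nut on the hub, 72 degrees anticlockwise (from above) from the bare stud; 81 mm above the bench. z points up. Not to be pointed at.
- fitted_nut2_top (a point): Centre of the top of a fitted wheel nut on the hub, 144 degrees anticlockwise (from above) from the bare stud; 81 mm above the bench. z points up. Not to be pointed at.
- fitted_nut3_top (a point): Centre of the top of a fitted wheel nut on the hub, 216 degrees anticlockwise (from above) from the bare stud; 81 mm above the bench. z points up. Not to be pointed at.
- fitted_nut4_top (a point): Centre of the top of a fitted wheel nut on the hub, 288 degrees anticlockwise (from above) from the bare stud; 81 mm above the bench. z points up. Not to be pointed at.
- plain_nut_top (a point): Centre of the top of the steel large plain open hexagon nut, 30 mm over the flats, 14 mm tall, lying flat; in the row of small parts. z points up. Not to be pointed at.
- bolt_top (a point): Centre of the top of the steel bolt standing on its six-sided head, 48 mm tall, 12 mm shank; in the row of small parts. z points up. Not to be pointed at.
- washer_top (a point): Centre of the top of the steel flat washer, 34 mm across, 4 mm thick, lying flat; in the row of small parts. z points up. Not to be pointed at.
- short_socket_top (a point): Centre of the top of the steel short socket, 28 mm across, 34 mm tall; in the tray. z points up. Not to be pointed at.
- middle_socket_top (a point): Centre of the top of the steel middle socket, 28 mm across, 54 mm tall; in the tray. z points up. Not to be pointed at.
- loose_nut: The loose wheel nut (see its top point). Loose. Origin at the centre of its underside, z up.
- plain_nut: The large plain nut. Loose. Origin at the centre of its underside, z up.
- bolt: The bolt standing on its head. Loose. Origin at the centre of its underside, z up.
- washer: The flat washer. Loose. Origin at the centre of its underside, z up.
- short_socket: The short socket. Loose. Origin at the centre of its underside, z up.
- middle_socket: The middle socket. Loose. Origin at the centre of its underside, z up.
- deep_socket: The deep socket, 80 mm tall. Loose. Origin at the centre of its underside, z up.
- wrench: Loose steel wrench lying across the far end of the row of small parts, not part of the job. Its x axis runs from handle to head.
- hammer: Loose hammer with an orange handle lying on the left of the hub, not part of the job. Its x axis runs from handle to head.
- can: Loose closed can, 66 mm across, 110 mm tall, standing on the right of the tray, not part of the job. Origin at the centre of its underside.

How it is judged:
On the way, in this order (a step that is already met when the one before it is completed fails the run):
1. the fingertips dwell just above the loose wheel nut (horizontal distance between the grasp point and loose_nut_top below 0.022 m and z of the grasp point in the frame of loose_nut_top between 0.021 and 0.075 m), for 1.6 s.
2. they rise clear of the nut (z of the grasp point in the frame of loose_nut_top above 0.105 m), for 0.02 s.
3. the fingertips dwell just above the bare stud (horizontal distance between the grasp point and bare_stud_top below 0.022 m and z of the grasp point in the frame of bare_stud_top between 0.021 and 0.075 m), for 1.6 s.
4. they rise clear of the stud (z of the grasp point in the frame of bare_stud_top above 0.105 m), for 0.02 s.
5. the fingertips dwell just above the deep socket (horizontal distance between the grasp point and deep_socket_top below 0.022 m and z of the grasp point in the frame of deep_socket_top between 0.021 and 0.075 m), for 1.6 s.
At the end, for the whole second after the job is handed in: The fingertips are still just above the deep socket (within 22 mm sideways; grasp point 21 to 75 mm above its top, which puts the tips about 2 to 56 mm above it), and every loose thing is at rest, upright and within 6 mm of where it started (all of step 5 and distance of each of loose_nut, plain_nut, bolt, washer, short_socket, middle_socket, deep_socket, wrench, hammer, can from where it was at the start of the episode below 0.006 m and angle between each of loose_nut, plain_nut, bolt, washer, short_socket, middle_socket, deep_socket's own z axis and vertical below 0.1 rad and linear speed of each of loose_nut, plain_nut, bolt, washer, short_socket, middle_socket, deep_socket below 0.02 m/s); the robot touches nothing.
It fails at once if a task part, a bystander, the tray or the hub is touched (contact force between any of the fingers, the arm and loose_nut above 0.5 N or contact force between any of the fingers, the arm and plain_nut above 0.5 N or contact force between any of the fingers, the arm and bolt above 0.5 N or contact force between any of the fingers, the arm and washer above 0.5 N or contact force between any of the fingers, the arm and short_socket above 0.5 N or contact force between any of the fingers, the arm and middle_socket above 0.5 N or contact force between any of the fingers, the arm and deep_socket above 0.5 N or contact force between any of the fingers, the arm and wrench above 0.5 N or contact force between any of the fingers, the arm and hammer above 0.5 N or contact force between any of the fingers, the arm and can above 0.5 N or contact force between any of the fingers, the arm and hub above 0.5 N or contact force between any of the fingers, the arm and tray above 0.5 N).
It fails at once if something loose is moved or lifted (distance of any of loose_nut, plain_nut, bolt, washer, short_socket, middle_socket, deep_socket, wrench, hammer, can from where it was at the start of the episode above 0.006 m).
It fails at once if the fingers point at a wrong thing: come low (grasp point less than 75 mm above its top) within 22 mm sideways of a fitted nut, another small part or another socket ((horizontal distance between the grasp point and fitted_nut1_top below 0.022 m and z of the grasp point in the frame of fitted_nut1_top below 0.075 m) or (horizontal distance between the grasp point and fitted_nut2_top below 0.022 m and z of the grasp point in the frame of fitted_nut2_top below 0.075 m) or (horizontal distance between the grasp point and fitted_nut3_top below 0.022 m and z of the grasp point in the frame of fitted_nut3_top below 0.075 m) or (horizontal distance between the grasp point and fitted_nut4_top below 0.022 m and z of the grasp point in the frame of fitted_nut4_top below 0.075 m) or (horizontal distance between the grasp point and plain_nut_top below 0.022 m and z of the grasp point in the frame of plain_nut_top below 0.075 m) or (horizontal distance between the grasp point and bolt_top below 0.022 m and z of the grasp point in the frame of bolt_top below 0.075 m) or (horizontal distance between the grasp point and washer_top below 0.022 m and z of the grasp point in the frame of washer_top below 0.075 m) or (horizontal distance between the grasp point and short_socket_top below 0.022 m and z of the grasp point in the frame of short_socket_top below 0.075 m) or (horizontal distance between the grasp point and middle_socket_top below 0.022 m and z of the grasp point in the frame of middle_socket_top below 0.075 m)).
It also fails if it takes over 53 s, if anything falls off the work surface, if the arm or the gripper's body presses on something with over 40 N, if the wrist force passes 120 N, or if a joint passes its speed limit or range.

ROBOT

A 6-joint arm with a two-finger parallel gripper is mounted at the origin on the work surface. World frame = base frame: x ahead of the robot, y to its left, z up, the work surface at z = 0. Lengths are in m, angles in rad, forces in N, time in s.
With the tool pointing down it reaches from about 0.375 to 0.975 m from the base axis. Payload 3.8 kg.
Tool frame: the origin (TCP) lies on the centre line of the jaws, within the pads' length; the fingertips stand 25 mm ahead of it and the grasp point (between the pads) lies 6 mm ahead of it; y points along the fingers, z is the direction in which the jaws open and shut, and the axes are right-handed (so a half turn about y gives the same grasp; the last joint's range is limited). The gripper opens to 85 mm and grips with 20 to 120 N. Pads are 22 mm wide; open, the fingers measure 114 mm over their backs; the gripper's body (76 mm by 85 mm) begins 54 mm behind the grasp point. The pads swing forward as they close: fully open they stand 13 mm farther back than shut.
Start: joints at [-1.154, 0.264, 1.604, -0, 1.274, -0.037], TCP at [0.296, -0.607, 0.256] pointing down, gripper open.
Joint ranges: [-2.63, 2.63], [-0.94, 2.18], [0.31, 2.57], [-1.31, 4.45], [0, 2.66], [-2.55, 2.55]. Speed limits (rad/s): [2.57, 2.57, 3.14, 3.14, 3.14, 3.14].

INTERFACE

Orientations are given as a rotation vector (axis times angle).
In Python, from workcell import bot gives the robot as it stands.
- The arm moves only by the shell command python3 -m jog 'ROWS' [FORCE]. ROWS is JSON, a list of rows, each a list of 5 numbers: the shift along the world's x, y, z in mm, then the turn about the world's z in degrees, then the finger opening in mm, from 0 to 85.4. A call has exactly 10 rows; each row is the pose to reach, as a shift and turn from the pose commanded when the call began; what a row does not reach only later rows make up. A row lasts 1/8 s, in which the tool goes at most 62.5 mm and 10.7 degrees, less where a joint would pass 70% of its speed; a pose out of reach is approached as far as the arm can. A call with a gripper value outside its range is refused whole. The fingers move at their own pace and stop on an object; FORCE is the grip in N (left out, the last holds). Time passes only in rows, so rows that repeat a pose let the fingers close, or fill a call up. It gives the time, the measured TCP pose, the force and the opening at its end, in the units of the state.
- bot.read_state(): the state, without advancing time (a new reading comes with each control period).
- bot.read_camera(name): name is "scene" or "top"; returns a dict with "pixels" (420x560x3 uint8, red, green, blue), "fx", "fy", "cx", "cy" (pixels), "R" (3x3) and "t" (3): a world point X has camera coordinates R X + t. Camera axes: x right, y down, z forward; pixel columns grow to the right and rows downward; lengths in m; the calibration is good to about 2 mm. A picture is of the moment at which its call begins. There is no depth.
- bot.finish_job(): hands the job in, once; it reports no verdict.
The state is a dict: "time": time; "q": joint angles; "joint_vel": joint speeds; "joint_torque": joint torques, N m; "tool_pos": TCP position; "tcp_rot": TCP orientation; "wrist_force": force on the tool from outside, world axes, zero at the start; "torque": the same for the moment, N m; "width": opening from 0.0 (shut) to 1.0 (fully open).
Only numpy, scipy, OpenCV 4.12 (cv2) and the standard library are available. Lean on these libraries where they do the work, as an engineer would, in place of code of your own. Each camera call takes 0.05 s, during which the arm holds its last target.

## Working session

There is one attempt and no reset: what is moved stays moved. The work goes in short steps, Python scripts to look and compute and a shell command to move; the robot and the scene stay as the last step left them, time stands still between calls to the robot, and variables do not carry over. Pictures are saved under pics/ and viewed, and the job is handed in when it is done.

```bash
mkdir -p pics; ls; python3 - <<'E'
from workcell import bot
import cv2,pickle
s=bot.read_state();print(s['time'],s['tool_pos'],s['tcp_rot'],s['width'])
d={}
for n in('scene','top'):
    c=bot.read_camera(n);d[n]=c
    cv2.imwrite(f'pics/{n}0.png',c['pixels'][:,:,::-1]);print(n,c['fx'],c['cx'],c['cy'],c['R'],c['t'])
pickle.dump(d,open('cams.pkl','wb'))
E
```

```text
pics
0.0 [ 0.29559642 -0.60608646  0.25494936] [-0.45513469  1.97187396 -1.96744226] 1.0000148310663703
scene 394.07700688422574 287.1867518040424 209.56403253031664 [[ 0.65726644  0.75365675 -0.00152538]
 [ 0.4610543  -0.40368632 -0.79023179]
 [-0.5961793   0.51868956 -0.61280616]] [-0.39072197 -0.1773975   1.38933084]
top 508.2733276859065 286.35596528557716 208.32280013409007 [[-1.31668902e-02 -9.99913202e-01  4.70772283e-04]
 [-9.89644655e-01  1.29643698e-02 -1.42952377e-01]
 [ 1.42933866e-01 -2.34813552e-03 -9.89729456e-01]] [0.01768639 0.58381297 1.15407301]
```

View pics/scene0.png

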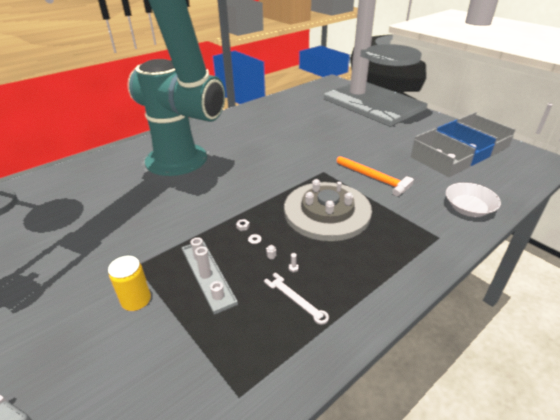

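View pics/top0.png

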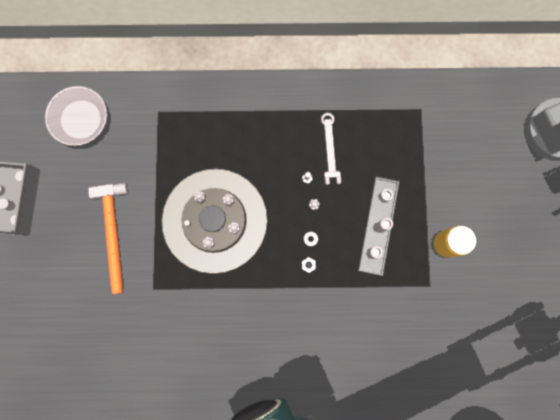

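The scene view shows the row near (243,225)…(293,262), the hub at (328,207) and the tray at (208,275). In the top view the row is near column 310, the hub at (214,220) and the tray at (380,225). I'll zoom in to identify the parts.

```bash
python3 - <<'E'
import cv2,pickle,numpy as np
d=pickle.load(open('cams.pkl','rb'))
def crop(n,x,y,w,h,f,o):
    im=d[n]['pixels'][y:y+h,x:x+w,::-1];cv2.imwrite(o,cv2.resize(im,None,fx=f,fy=f,interpolation=cv2.INTER_CUBIC))
crop('top',155,155,250,130,3,'pics/tz.png')
crop('scene',170,170,210,150,3.75,'pics/sz.png')
E
```

```text
(no output)
```

View pics/tz.png

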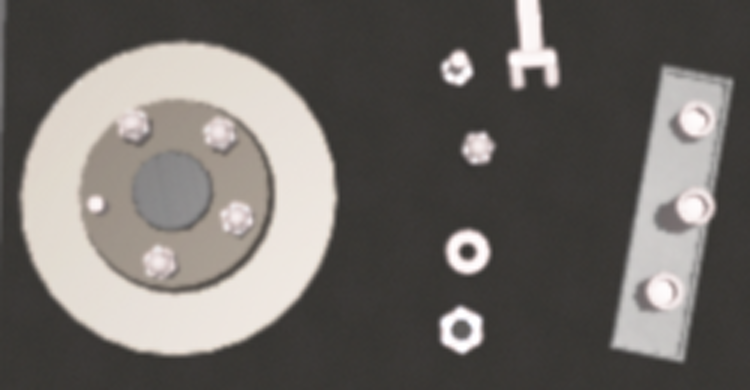

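View pics/sz.png

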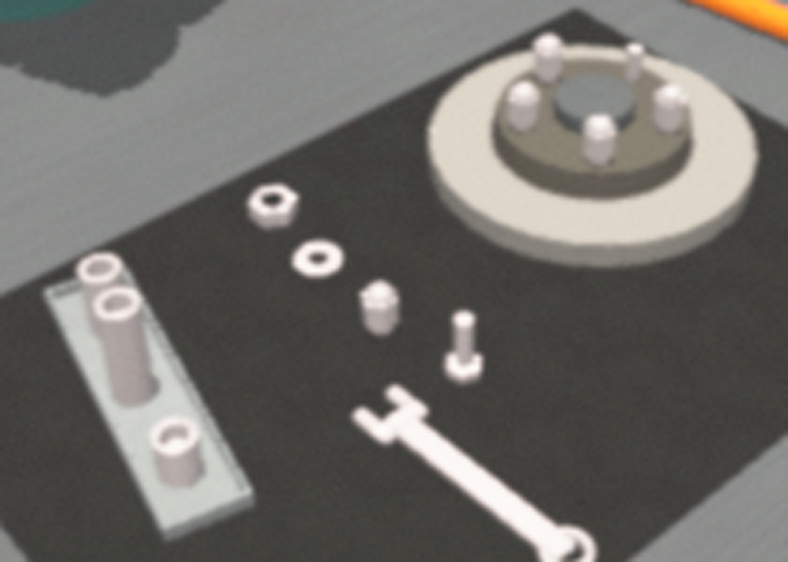

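Identified: the loose nut is domed, at zoom-top (478,148) and zoom-scene (380,290). The bare stud is at (95,204) and (635,47), and the deep socket is the middle one in the tray, at (694,207) and (118,303). Next I'll refine these with contours and triangulate.

```bash
cat > h.py <<'E'
import cv2,pickle,numpy as np
d=pickle.load(open('cams.pkl','rb'))
def P(n):
    c=d[n];return np.array([[c['fx'],0,c['cx']],[0,c['fy'],c['cy']],[0,0,1]])@np.c_[c['R'],c['t']]
def tri(a,b):
    X=cv2.triangulatePoints(P('top'),P('scene'),np.array(a,float).reshape(2,1),np.array(b,float).reshape(2,1))[:,0];return X[:3]/X[3]
def proj(n,X):
    v=P(n)@np.r_[X,1];return v[:2]/v[2]
def plane(n,p,z):
    c=d[n];r=c['R'].T@np.array([(p[0]-c['cx'])/c['fx'],(p[1]-c['cy'])/c['fy'],1]);o=-c['R'].T@c['t'];return o+r*(z-o[2])/r[2]
def un(z,x0,y0,f): return (np.array(z)+.5)/f-.5+[x0,y0]
E
python3 - <<'E'
from h import *
T=lambda x,y:un((x,y),155,155,3); S=lambda x,y:un((x,y),170,170,3.75)
for n,a,b in [('nut',T(478,148),S(379,289)),('stud',T(95,204),S(635,47)),('deep',T(694,207),S(118,303)),
 ('shortfar',T(696,119),S(176,435)),('mid',T(664,291),S(99,267)),('bolt',T(459,66),S(463,317)),('washer',T(468,251),S(318,257)),('plain',T(461,330),S(272,198)),
 ('f1',T(161,262),S(548,40)),('f2',T(238,217),S(523,92)),('f3',T(220,133),S(599,123)),('f4',T(133,126),S(670,92))]:
    X=tri(a,b); print(n,a.round(1),b.round(1),X.round(4),'err',(proj('top',X)-a).round(1))
# bright component centroids in both views
for n,box in (('top',(155,155,405,285)),('scene',(170,170,380,320))):
    im=d[n]['pixels'];g=cv2.cvtColor(im,cv2.COLOR_RGB2GRAY);x0,y0,x1,y1=box
    for th in (120,225):
        k,l,st,ce=cv2.connectedComponentsWithStats((g[y0:y1,x0:x1]>th).astype('uint8'))
        print(n,th,[(round(c[0]+x0,1),round(c[1]+y0,1),int(s[4])) for c,s in list(zip(ce,st))[1:] if 8<s[4]<900])
E
```

```text
nut [314. 204.] [270.7 246.7] [ 0.5949 -0.0555  0.0334] err [-0.1 -0.1]
stud [186.3 222.7] [339.  182.2] [0.5492 0.2384 0.0745] err [0. 0.]
deep [386.  223.7] [201.1 250.4] [ 0.5402 -0.215   0.0817] err [-0. -0.]
shortfar [386.7 194.3] [216.6 285.6] [ 0.6154 -0.2284  0.0358] err [-0.1 -0. ]
mid [376.  251.7] [196.  240.8] [ 0.4784 -0.1948  0.0569] err [0.2 0.1]
bolt [307.7 176.7] [293.1 254.2] [ 0.6594 -0.0405  0.0449] err [-0.4 -0.3]
washer [310.7 238.3] [254.4 238.2] [ 0.5157 -0.0476  0.0039] err [-0. -0.]
plain [308.3 264.7] [242.2 222.4] [ 0.4522 -0.0405  0.0151] err [0.1 0.1]
f1 [208.3 242. ] [315.8 180.3] [0.5043 0.1873 0.0807] err [-0.1 -0.1]
f2 [234. 227.] [309.1 194.2] [0.5377 0.1297 0.0768] err [-0. -0.]
f3 [228. 199.] [329.4 202.4] [0.6022 0.1434 0.0778] err [-0. -0.]
f4 [199.  196.7] [348.3 194.2] [0.6089 0.2103 0.077 ] err [-0.2 -0.2]
top 120 [(np.float64(331.7), np.float64(170.4), 306), (np.float64(306.9), np.float64(177.4), 94), (np.float64(313.8), np.float64(203.9), 93), (np.float64(310.5), np.float64(238.5), 163), (np.float64(308.4), np.float64(264.5), 155)]
top 225 
[... 737 characters left out ...]
.5), np.float64(308.4), 700), (np.float64(171.9), np.float64(316.6), 31)]
scene 225 [(np.float64(315.8), np.float64(181.0), 10), (np.float64(309.2), np.float64(193.8), 13), (np.float64(349.3), np.float64(194.1), 15), (np.float64(329.4), np.float64(202.4), 13), (np.float64(245.4), np.float64(222.4), 13), (np.float64(238.9), np.float64(224.8), 10), (np.float64(254.4), np.float64(238.5), 53), (np.float64(203.6), np.float64(247.9), 10), (np.float64(270.2), np.float64(248.1), 21), (np.float64(200.0), np.float64(252.8), 17), (np.float64(293.3), np.float64(254.9), 9), (np.float64(293.1), np.float64(267.4), 23), (np.float64(295.9), np.float64(297.2), 426), (np.float64(215.8), np.float64(285.6), 64)]
```

```bash
python3 - <<'E'
from h import *
for nm,a,b,z in [('nut',(314,204),(270.7,246.7),.036),('stud',(186.3,222.7),(339,182.2),.073),('deep',(386,223.7),(201.1,250.4),.084),('short',(386.7,194.4),(216.6,285.6),.038),('mid',(376,251.7),(196,240.8),.058)]:
    print(nm,plane('top',a,z).round(4),plane('scene',b,z).round(4))
def crop(n,x,y,w,h,f):return cv2.resize(d[n]['pixels'][y:y+h,x:x+w,::-1],None,fx=f,fy=f,interpolation=cv2.INTER_CUBIC)
cv2.imwrite('pics/t2.png',np.hstack([crop('top',355,180,50,85,7),crop('scene',180,230,55,85,7)]))
E
```

```text
nut [ 0.5943 -0.0556  0.036 ] [ 0.5973 -0.0569  0.036 ]
stud [0.5494 0.2388 0.073 ] [0.548 0.24  0.073]
deep [ 0.5399 -0.2146  0.084 ] [ 0.5424 -0.216   0.084 ]
short [ 0.6148 -0.2283  0.038 ] [ 0.6174 -0.2289  0.038 ]
mid [ 0.4785 -0.1942  0.058 ] [ 0.4789 -0.1959  0.058 ]
```

View pics/t2.png

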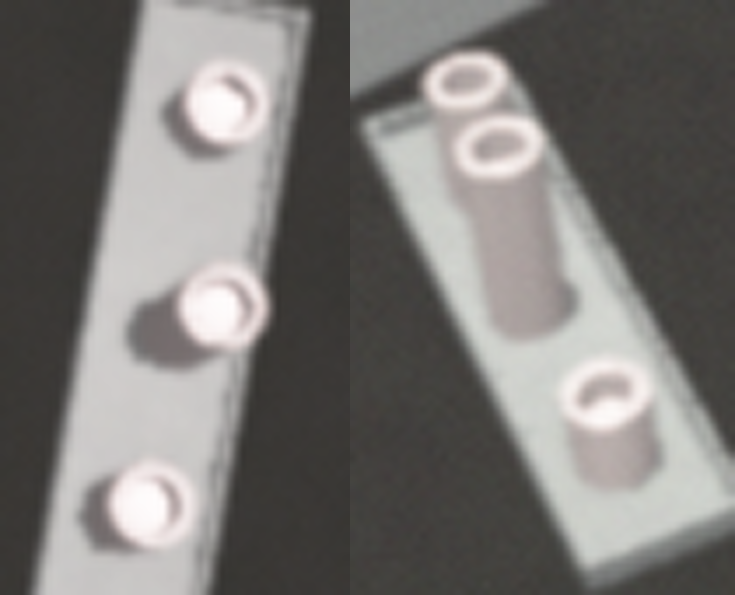

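The stud-to-hub-axis distance comes out at 57.7 mm (57 stated) and the heights match the text, all within 3 mm. The TCP targets (fingertips about 3 cm above) are nut (595,-56,90), stud (549,239,127) and deep socket (541,-215,138) mm. I'll shut the fingers and fly high.

```bash
python3 -m jog '[[5,10,5,0,60],[20,40,15,0,30],[40,75,20,0,0],[60,110,20,0,0],[80,147,20,0,0],[100,184,20,0,0],[120,220,20,0,0],[140,257,20,0,0],[155,285,20,0,0],[160,295,20,0,0]]'
python3 -m jog '[[10,18,0,0,0],[30,55,0,0,0],[50,95,0,0,0],[70,132,0,0,0],[90,170,0,0,0],[110,206,0,0,0],[125,235,0,0,0],[135,251,0,0,0],[139,256,0,0,0],[139,256,0,0,0]]'
```

```text
time: 1.35
tool_pos: [0.4565, -0.3096, 0.2766]
tcp_rot: [-0.457, 1.968, -1.968]
wrist_force: [-0.2, -1.6, -0.9]
width: -0.002
time: 2.6
tool_pos: [0.5948, -0.0562, 0.2761]
tcp_rot: [-0.455, 1.969, -1.97]
wrist_force: [-0.9, 0.2, 0.5]
width: 0.002
```

```bash
python3 -m jog '[[0,0,-15,0,0],[0,0,-35,0,0],[0,0,-60,0,0],[0,0,-85,0,0],[0,0,-110,0,0],[0,0,-135,0,0],[0,0,-155,0,0],[0,0,-170,0,0],[0,0,-180,0,0],[0,0,-186,0,0]]'
python3 - <<'E'
from workcell import bot
import cv2
for n,x,y in(('scene',170,130),('top',210,150)):
    p=bot.read_camera(n)['pixels'][y:y+150,x:x+200,::-1];cv2.imwrite(f'pics/{n}1.png',cv2.resize(p,None,fx=3,fy=3))
E
```

```text
time: 3.85
tool_pos: [0.5951, -0.0557, 0.0899]
tcp_rot: [-0.455, 1.969, -1.969]
wrist_force: [-0.1, 0.4, 0.3]
width: 0.0
```

View pics/scene1.png

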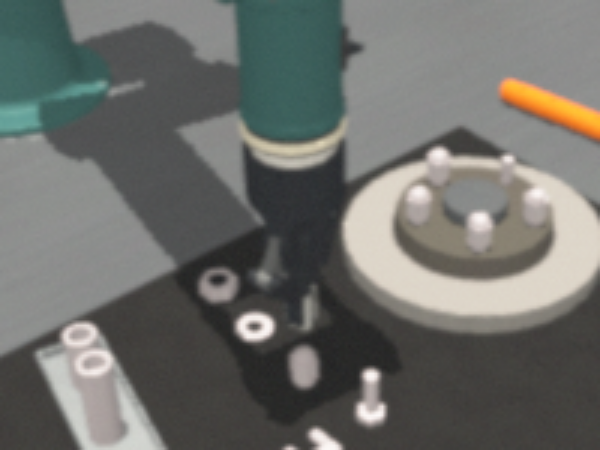

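View pics/top1.png

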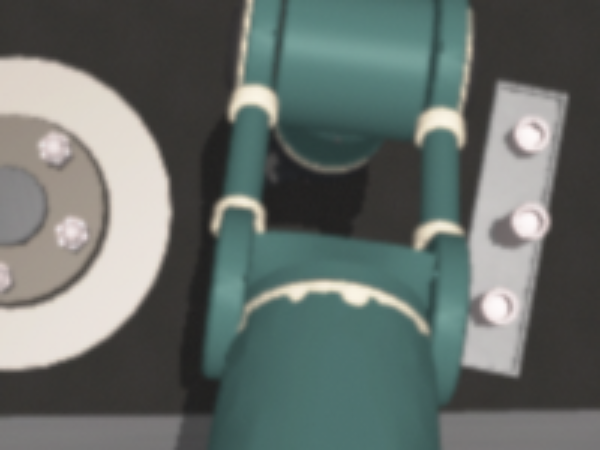

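The scene crop shows the shut tips at (303,325) straight above the nut's top at (303,350), with a clear gap. The arm hides the nut in the top view. I'll dwell, rise and go to the stud.

```bash
python3 -m jog '[[0,0,0,0,0],[0,0,0,0,0],[0,0,0,0,0],[0,0,0,0,0],[0,0,0,0,0],[0,0,0,0,0],[0,0,0,0,0],[0,0,0,0,0],[0,0,0,0,0],[0,0,0,0,0]]'
python3 -m jog '[[0,0,0,0,0],[0,0,0,0,0],[0,0,0,0,0],[0,0,0,0,0],[0,0,0,0,0],[0,0,0,0,0],[0,0,0,0,0],[0,0,0,0,0],[0,0,0,0,0],[0,0,0,0,0]]'
python3 -m jog '[[0,0,15,0,0],[0,0,40,0,0],[0,0,65,0,0],[0,0,90,0,0],[0,0,115,0,0],[0,0,140,0,0],[0,0,165,0,0],[0,0,180,0,0],[0,0,190,0,0],[0,0,190,0,0]]'
python3 -m jog '[[-2,15,0,0,0],[-8,50,0,0,0],[-14,90,0,0,0],[-20,130,0,0,0],[-27,170,0,0,0],[-33,210,0,0,0],[-39,250,0,0,0],[-43,278,0,0,0],[-46,295,0,0,0],[-46,295,0,0,0]]'
python3 -m jog '[[0,0,-10,0,0],[0,0,-30,0,0],[0,0,-50,0,0],[0,0,-70,0,0],[0,0,-90,0,0],[0,0,-110,0,0],[0,0,-130,0,0],[0,0,-143,0,0],[0,0,-150,0,0],[0,0,-153,0,0]]'
python3 - <<'E'
from workcell import bot
import cv2
for n,x,y in(('scene',220,90),('top',110,150)):
    p=bot.read_camera(n)['pixels'][y:y+150,x:x+200,::-1];cv2.imwrite(f'pics/{n}2.png',cv2.resize(p,None,fx=3,fy=3))
E
```

```text
time: 5.2
tool_pos: [0.5949, -0.0557, 0.0903]
tcp_rot: [-0.455, 1.969, -1.969]
wrist_force: [0.8, -0.3, -0.8]
width: 0.0
time: 6.45
tool_pos: [0.5949, -0.0557, 0.0903]
tcp_rot: [-0.455, 1.969, -1.969]
wrist_force: [0.1, -0.2, -0.2]
width: -0.002
time: 7.7
tool_pos: [0.5952, -0.0557, 0.2809]
tcp_rot: [-0.454, 1.969, -1.969]
wrist_force: [0.6, 0.1, -0.2]
width: -0.002
time: 8.95
tool_pos: [0.5481, 0.2403, 0.2794]
tcp_rot: [-0.458, 1.968, -1.969]
wrist_force: [-0.4, -0.1, -0.0]
width: -0.001
time: 10.2
tool_pos: [0.549, 0.2394, 0.1271]
tcp_rot: [-0.455, 1.969, -1.969]
wrist_force: [-0.3, 0.1, 0.1]
width: -0.002
```

View pics/scene2.png

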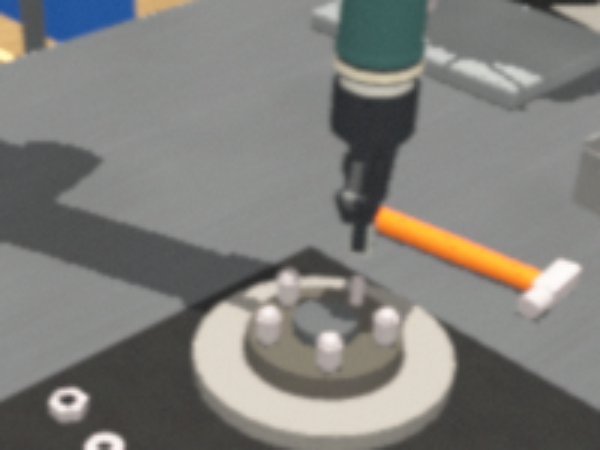

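The tips at (360,248) stand directly above the bare stud's top at (357,277), with the gap as intended. I'll dwell, rise and go to the socket.

```bash
python3 -m jog '[[0,0,0,0,0],[0,0,0,0,0],[0,0,0,0,0],[0,0,0,0,0],[0,0,0,0,0],[0,0,0,0,0],[0,0,0,0,0],[0,0,0,0,0],[0,0,0,0,0],[0,0,0,0,0]]'
python3 -m jog '[[0,0,0,0,0],[0,0,0,0,0],[0,0,0,0,0],[0,0,0,0,0],[0,0,0,0,0],[0,0,0,0,0],[0,0,0,0,0],[0,0,0,0,0],[0,0,0,0,0],[0,0,0,0,0]]'
python3 -m jog '[[0,0,10,0,0],[0,0,30,0,0],[0,0,50,0,0],[0,0,75,0,0],[0,0,100,0,0],[0,0,120,0,0],[0,0,140,0,0],[0,0,150,0,0],[0,0,155,0,0],[0,0,155,0,0]]'
python3 -m jog '[[0,-10,0,0,0],[0,-35,0,0,0],[-1,-65,0,0,0],[-2,-95,0,0,0],[-3,-125,0,0,0],[-3,-155,0,0,0],[-4,-185,0,0,0],[-4,-210,0,0,0],[-4,-222,0,0,0],[-4,-227,0,0,0]]'
python3 -m jog '[[0,-10,0,0,0],[0,-35,0,0,0],[-1,-65,0,0,0],[-2,-95,0,0,0],[-3,-125,0,0,0],[-3,-155,0,0,0],[-4,-185,0,0,0],[-4,-210,0,0,0],[-4,-222,0,0,0],[-4,-227,0,0,0]]'
python3 -m jog '[[0,0,-10,0,0],[0,0,-30,0,0],[0,0,-50,0,0],[0,0,-70,0,0],[0,0,-90,0,0],[0,0,-108,0,0],[0,0,-124,0,0],[0,0,-135,0,0],[0,0,-141,0,0],[0,0,-144,0,0]]'
python3 - <<'E'
from workcell import bot
import cv2
for n,x,y in(('scene',130,150),('top',280,150)):
    p=bot.read_camera(n)['pixels'][y:y+150,x:x+200,::-1];cv2.imwrite(f'pics/{n}3.png',cv2.resize(p,None,fx=3,fy=3))
E
```

```text
time: 11.55
tool_pos: [0.5489, 0.2393, 0.1272]
tcp_rot: [-0.455, 1.97, -1.969]
wrist_force: [0.2, -0.6, 0.0]
width: -0.001
time: 12.8
tool_pos: [0.5489, 0.2393, 0.1273]
tcp_rot: [-0.455, 1.969, -1.969]
wrist_force: [-1.2, 0.2, 0.0]
width: -0.003
time: 14.05
tool_pos: [0.5488, 0.2393, 0.282]
tcp_rot: [-0.455, 1.97, -1.97]
wrist_force: [-0.4, 0.9, -0.1]
width: 0.003
time: 15.3
tool_pos: [0.5446, 0.0117, 0.2818]
tcp_rot: [-0.455, 1.971, -1.97]
wrist_force: [0.5, 0.6, 0.1]
width: 0.001
time: 16.55
tool_pos: [0.541, -0.2148, 0.2822]
tcp_rot: [-0.454, 1.97, -1.969]
wrist_force: [0.1, 0.3, -0.4]
width: -0.002
time: 17.8
tool_pos: [0.5411, -0.2148, 0.1383]
tcp_rot: [-0.454, 1.969, -1.97]
wrist_force: [-0.3, -0.8, 0.1]
width: 0.005
```

View pics/scene3.png

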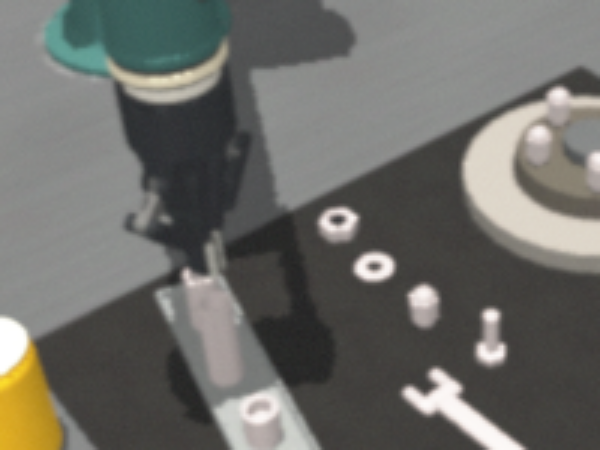

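The tips at (212,268) are just above the deep socket's mouth at (212,290), and nothing is disturbed. I'll dwell, then hand in.

```bash
python3 -m jog '[[0,0,0,0,0],[0,0,0,0,0],[0,0,0,0,0],[0,0,0,0,0],[0,0,0,0,0],[0,0,0,0,0],[0,0,0,0,0],[0,0,0,0,0],[0,0,0,0,0],[0,0,0,0,0]]'
python3 -m jog '[[0,0,0,0,0],[0,0,0,0,0],[0,0,0,0,0],[0,0,0,0,0],[0,0,0,0,0],[0,0,0,0,0],[0,0,0,0,0],[0,0,0,0,0],[0,0,0,0,0],[0,0,0,0,0]]'
python3 -c "
from workcell import bot
print(bot.finish_job()); s=bot.read_state(); print(s['time'],s['tool_pos'],s['wrist_force'])"
```

```text
time: 19.15
tool_pos: [0.5409, -0.2147, 0.1383]
tcp_rot: [-0.455, 1.969, -1.969]
wrist_force: [0.5, 0.6, 0.6]
width: -0.001
time: 20.4
tool_pos: [0.5409, -0.2147, 0.1382]
tcp_rot: [-0.455, 1.97, -1.969]
wrist_force: [0.1, 0.1, 0.6]
width: 0.002
the job is handed in; nothing more can be done
None
the job is handed in; nothing more can be done
```

I pointed with the fingers shut at the loose nut, then the bare stud, then the deep socket. Each dwell was about 2.5 s with the tips about 3 cm above, coming straight down and rising at least 15 cm in between. The job was handed in at about 20 s of the 53 s allowed, with the tips still over the socket.

**Checks that agreed:** The two-view heights matched the text to within about 3 mm. The pictures at each stop showed the tips above the right part with a clear gap. Wrist force readings stayed under 2 N, about noise level, and nothing looked moved in the last picture. I did not measure the parts' positions again at the end.

**Check that disagreed:** The sockets measured 65 and 76 mm apart instead of 70 mm each. The deep socket's two views agreed to about 3 mm, within the 22 mm tolerance, so I used its measured position.

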